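Third hand for a drawer handle

TASK

Someone is about to screw a new handle onto the white drawer front from inside the drawer: pick up the handle whose feet fit the two drilled holes (the longer one), bring it up with its feet against the front so that each foot covers its hole, and push it on steadily with about 10 N, so that the drawer sinks back about 14 mm on its rubber buffers (yellow pointers inside the green strips on the rails). Keep that push for at least two seconds and finish while still holding and pushing; never ram the drawer to the end of its travel, push with the handle only, and leave the other things on the counter alone.

Things in the scene. Friction and masses are not known exactly. Their poses are not given: they have to be found in the camera images.
- handle: The handle to fit: aluminium, 0.13-0.23 kg, lying flat. Bar 200 mm long (y), 12 thick (x), 20 high (z); two feet 20 x 20 mm, 160 mm between centres, stand out along +x, end faces 40 mm from the bar's middle plane. Origin: middle of the bar's underside; x from bar to feet, z up. Grip the bar's middle across its 12 mm. It goes on upright, its x along the front's x; either foot may take either hole.
- foot_a (a point): Centre of the end face of the handle's foot at +y (40, 80, 10 mm in the handle's frame), axes as the handle's.
- foot_b (a point): Centre of the end face of the handle's foot at -y (40, -80, 10 mm in the handle's frame), axes as the handle's.
- front: White upright front, 300 mm wide (y), 18 thick, edges 25 and 150 mm above the counter, with its drawer (97 mm high) behind. Origin: counter height, under the middle of its outer face (plane x = 0, looks along -x); x into the drawer, y along the face, z up. It slides along its +x, 0 to 36 mm (end stop), against buffers: 0.7 N per mm (10 N at 14 mm), friction 0.2 N; springs back when let go.
- hole_a (a point): Centre, on the outer face, of the black 10 mm screw hole at y = +80 mm, 120 mm above the counter (30 mm below the upper edge).
- hole_b (a point): Centre, on the outer face, of the black 10 mm screw hole at y = -80 mm, 120 mm above the counter (30 mm below the upper edge).
- stand: Fixed stand with two rails and a back wall (90 mm high) that carries the drawer, 45 to 335 mm behind the resting front face, 300 mm wide. Origin: at counter height under the middle of the resting front face; same axes as the front, whose x in this frame tells how far the drawer has sunk. A green strip on each rail, 9 to 20 mm beyond the drawer's yellow pointer at rest, marks the right push.
- short_handle: The wrong handle, same make but shorter: bar 130 mm long, feet 96 mm between centres, 20 mm high. Origin: middle of the bar's underside, x towards the feet. Bystander: leave it lying.
- cutlery_cup: Steel cup, 90 mm across, 110 mm high, origin at its underside. Leave it standing where it is. 
- mug: White mug, 80 mm across, 90 mm high, origin at its underside. Leave it standing where it is. 
- screwdriver: Screwdriver lying on the counter, origin at its underside. Leave it alone.
- soap: Green bottle, 60 mm across, 160 mm high, origin at its underside. Leave it standing where it is. 
- screw_jar: Clear jar with orange lid, 60 mm across, 60 mm high, origin at its underside. Leave it standing where it is. 
Things that resemble listed ones, but are neither listed nor needed, are in the scene too. What is shaped like the handle but purple is not meant.

How it is judged:
By the outcome, as a careful person would: the job done as asked, in the order asked, and still so for the second after the job is handed in, while the arm keeps its last pose, push and grip.
It also fails if it takes over 59 s, if anything falls off the work surface, if the arm or the gripper's body presses on something with over 40 N, if the wrist force passes 120 N, or if a joint passes its speed limit or range.

ROBOT

A 7-joint arm with a two-finger parallel gripper is mounted at the origin on the work surface. World frame = base frame: x ahead of the robot, y to its left, z up, the work surface at z = 0. Lengths are in m, angles in rad, forces in N, time in s.
With the tool pointing down it reaches from about 0.425 to 0.875 m from the base axis. Payload 4.7 kg.
Tool frame: the origin (TCP) lies on the centre line of the jaws, within the pads' length; the fingertips stand 11 mm ahead of it and the grasp point (between the pads) lies 8 mm behind it (tcp_to_tips is the z of the fingertips in the tool frame, in m); z points along the fingers, y is the line along which they close (so a half turn about z gives the same grasp; the last joint's range is limited). The gripper opens to 87 mm and grips with 3 to 60 N. Pads are 19 mm wide; open, the fingers measure 117 mm over their backs; the gripper's body (75 mm by 190 mm) begins 51 mm behind the grasp point.
Start: joints at [0.014, 0.321, -0.07, 1.45, 0.023, 1.371, -0.057], TCP at [0.65, -0, 0.234] pointing down, gripper open.
Joint ranges: [-2.86, 2.86], [-0.3, 2.09], [-1.38, 1.24], [0.06, 2.45], [-1.56, 4.7], [0.09, 2.05], [-2.69, 2.69]. Speed limits (rad/s): [2.57, 2.57, 3.14, 3.14, 3.14, 3.14, 3.14].

INTERFACE

Orientations are given as [roll, pitch, yaw] about the fixed x, y, z axes, in that order (R = Rz(yaw) Ry(pitch) Rx(roll)).
In Python, from cell import * gives the robot as it stands. The module is installed in compiled form; this text tells all that it offers.
- The arm moves only by the shell command python3 -m pendant 'ROWS' [FORCE]. ROWS is text: rows parted by semicolons, each of 7 numbers parted by spaces: the turn, a rotation vector about the world's x, y, z in degrees, then the shift along the world's x, y, z in m, then the closure, from -1 (fully open) to 1 (shut), so that 0 is half open. In form: wx wy wz x y z gripper; .... A call has 1 to 20 rows; each row is the pose to reach, as a shift and turn from the pose commanded when the call began; what a row does not reach only later rows make up. A row lasts 1/12 s, in which the tool goes at most 41.7 mm and 7.16 degrees, less where a joint would pass 70% of its speed; a pose out of reach is approached as far as the arm can. A call with a gripper value outside its range is refused whole. The fingers move at their own pace and stop on an object; FORCE is the grip in N (left out, the last holds). Time passes only in rows, so rows that repeat a pose let the fingers close. It gives the time, the measured TCP pose, the force, the opening and the grip force at its end, in the units of the state.
- get_obs(): the state, without advancing time (a new reading comes with each control period).
- capture(name): name is "scene" or "side" or "wrist"; returns the picture (384x512x3 uint8, red, green, blue); there is no depth.
- calibration(name): a dict with "vfov" (degrees; the focal length in pixels is half the picture's height over the tangent of half this angle, whatever the lens; pixels are square), "cx", "cy" (the principal point, pixels), "cam_to_world" (4x4, takes a point from camera to world coordinates); the wrist camera has in their place "T_tool_cam" (4x4, takes a point from camera to tool coordinates, whose origin is the TCP and whose axes are the flange's). Camera axes: x right, y down, z forward; pixel columns grow to the right and rows downward; lengths in m; the calibration is good to about 2 mm. A picture is of the moment at which its call begins: read the wrist's pose just before it. calibration takes no time and is no camera call.
- job_done(): hands the job in; it is judged then, once.
The state is a dict: "clock": time; "q": joint angles; "dq": joint speeds; "tau": joint torques, N m; "ee_pos": TCP position; "tcp_rot": TCP orientation; "force": force on the tool from outside, world axes, zero at the start; "wrist_torque": the same for the moment, N m; "grip_width": opening from 0.0 (shut) to 1.0 (fully open); "grip_force": force on a finger pad.
Only numpy, scipy, OpenCV 4.12 (cv2) and the standard library are available. Lean on these libraries where they do the work, as an engineer would, in place of code of your own. Each camera call takes 0.05 s, during which the arm holds its last target. There are 200 camera calls.

## Working session

There is one attempt and no reset: what is moved stays moved. The work goes in short steps, Python scripts to look and compute and a shell command to move; the robot and the scene stay as the last step left them, time stands still between calls to the robot, and variables do not carry over. Pictures are saved under pics/ and viewed, at most 10 in all, crops included, and the job is handed in when it is done.

```bash
mkdir -p pics; cat > h.py <<'E'
from cell import *
import numpy as np, cv2
from scipy.spatial.transform import Rotation as Rn
def cam(n,obs=None):
    c=calibration(n)
    f=192/np.tan(np.radians(c["vfov"])/2)
    if n=="wrist":
        T=np.eye(4);T[:3,:3]=Rn.from_euler('xyz',obs["tcp_rot"]).as_matrix();T[:3,3]=obs["ee_pos"]
        M=T@np.array(c["T_tool_cam"])
    else: M=np.array(c["cam_to_world"])
    return f,c["cx"],c["cy"],M
def ray(C,u,v):
    f,cx,cy,M=C
    d=M[:3,:3]@np.array([(u-cx)/f,(v-cy)/f,1]); return M[:3,3],d
def onz(C,u,v,z):
    o,d=ray(C,u,v); return o+d*(z-o[2])/d[2]
def proj(C,p):
    f,cx,cy,M=C; q=M[:3,:3].T@(np.array(p)-M[:3,3]); return np.array([cx+f*q[0]/q[2],cy+f*q[1]/q[2]])
E
python3 - <<'E'
from h import *
o=get_obs();print({k:np.round(v,3) for k,v in o.items()})
ims=[]
for n in("scene","side","wrist"):
    im=capture(n);np.save(f"pics/{n}0.npy",im)
    cv2.imwrite(f"pics/{n}0.png",cv2.cvtColor(im,cv2.COLOR_RGB2BGR))
    C=cam(n,o);print(n,C[0],C[1:3],np.round(C[3],3).tolist(),calibration(n).keys())
E
```

```text
{'clock': np.float64(0.0), 'q': array([ 0.014,  0.322, -0.07 ,  1.452,  0.023,  1.371, -0.057]), 'dq': array([-0.001, -0.   ,  0.   ,  0.001,  0.001, -0.   , -0.001]), 'tau': array([-0.0000e+00, -4.9128e+01, -4.0400e-01, -3.1253e+01, -6.4000e-02,
        4.4000e-02,  0.0000e+00]), 'ee_pos': array([ 0.649, -0.   ,  0.232]), 'tcp_rot': array([-3.14 ,  0.   ,  1.571]), 'force': array([ 1.07 ,  0.279, -0.108]), 'wrist_torque': array([ 0.037, -0.013,  0.036]), 'grip_force': np.float64(0.0), 'grip_width': np.float64(1.002)}
scene 486.4576086232013 (255.06399021038456, 191.3951825341909) [[-0.747, 0.44, -0.499, 1.294], [0.665, 0.489, -0.565, 0.964], [-0.005, -0.753, -0.657, 1.152], [0.0, 0.0, 0.0, 1.0]] dict_keys(['vfov', 'cx', 'cy', 'cam_to_world'])
side 365.03760533803126 (254.75016473825485, 194.30079755447085) [[-0.86, -0.375, 0.345, 0.165], [-0.509, 0.657, -0.556, 0.672], [-0.018, -0.654, -0.756, 0.897], [0.0, 0.0, 0.0, 1.0]] dict_keys(['vfov', 'cx', 'cy', 'cam_to_world'])
wrist 304.58057553287387 (256.122701579985, 190.33958419267458) [[1.0, 0.001, -0.002, 0.649], [0.001, -0.969, -0.245, 0.067], [-0.002, 0.245, -0.969, 0.384], [0.0, 0.0, 0.0, 1.0]] dict_keys(['vfov', 'cx', 'cy', 'T_tool_cam'])
```

View pics/scene0.png

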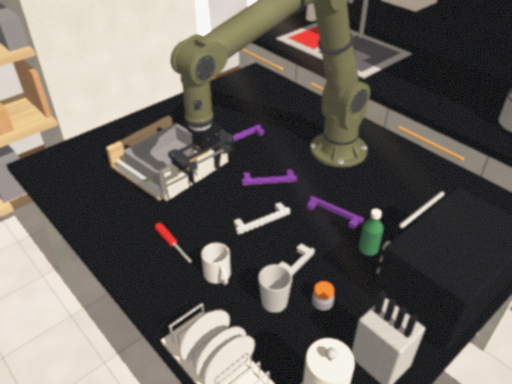

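View pics/side0.png

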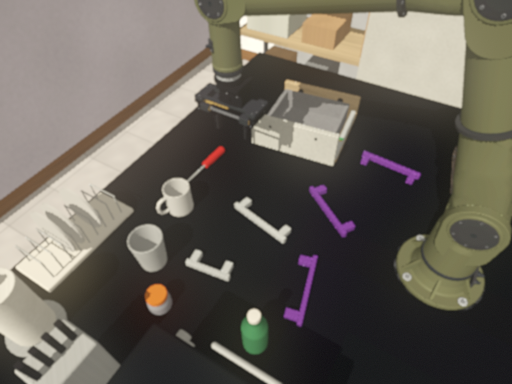

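View pics/wrist0.png

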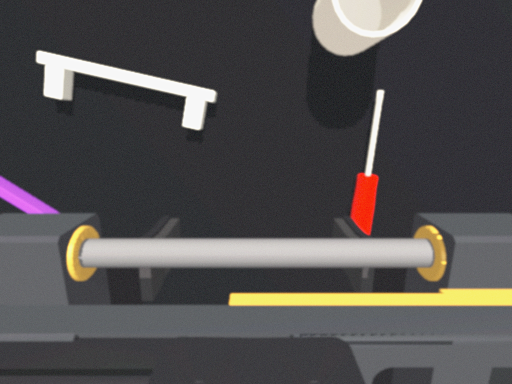

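The scene view shows the white long handle at about (262,218), the short one at (300,260) and the drawer at (175,155), partly hidden by the gripper. In the side view the handle runs (237,203)-(288,240) and the drawer front (255,130)-(330,160) has its holes facing the camera. In the wrist view the bar runs (40,55)-(213,97) with its feet toward -y. Next I'll crop the drawer closer.

```bash
python3 - <<'E'
from h import *
a=np.load("pics/side0.npy")[75:175,235:368];b=np.load("pics/scene0.npy")[110:210,100:233]
im=np.hstack([cv2.resize(x,(400*1,300),interpolation=cv2.INTER_CUBIC) for x in(a,b)])
s=np.load("pics/side0.npy")[180:260,215:315]
s=cv2.resize(s,(375,300),interpolation=cv2.INTER_CUBIC);w=np.load("pics/wrist0.npy")[30:140,20:230]
w=cv2.resize(w,(425,300))
cv2.imwrite("pics/c1.png",cv2.cvtColor(np.vstack([im,np.hstack([s,w])]),cv2.COLOR_RGB2BGR))
# handle from wrist
o=get_obs();C=cam("wrist",o);W=np.load("pics/wrist0.npy")
m=((W.min(2)>120)).astype(np.uint8);m[150:]=0;m[:,280:]=0
cs,_=cv2.findContours(m,0,1);c=max(cs,key=cv2.contourArea)
print(cv2.contourArea(c),cv2.approxPolyDP(c,3,True)[:,0].tolist())
for p in cv2.approxPolyDP(c,3,True)[:,0]: print(p,np.round(onz(C,*p,0.02)[:2],4),np.round(onz(C,*p,0.0)[:2],4))
E
```

```text
3723.5 [[36, 52], [36, 61], [44, 65], [45, 96], [70, 99], [72, 72], [183, 95], [186, 98], [182, 126], [194, 129], [202, 127], [206, 102], [215, 100], [216, 92]]
[36 52] [0.4052 0.1322] [0.3918 0.1358]
[36 61] [0.4036 0.1229] [0.3901 0.126 ]
[44 65] [0.4118 0.1188] [0.3988 0.1216]
[45 96] [0.4073 0.0857] [0.394  0.0867]
[70 99] [0.4354 0.0824] [0.4237 0.0833]
[72 72] [0.442  0.1115] [0.4306 0.1139]
[183  95] [0.5652 0.0869] [0.5606 0.088 ]
[186  98] [0.5685 0.0836] [0.564  0.0845]
[182 126] [0.5621 0.0522] [0.5573 0.0514]
[194 129] [0.5759 0.0488] [0.5719 0.0478]
[202 127] [0.5854 0.0511] [0.5819 0.0502]
[206 102] [0.5912 0.0792] [0.588  0.0799]
[215 100] [0.6016 0.0814] [0.599  0.0822]
[216  92] [0.603  0.0902] [0.6005 0.0915]
```

View pics/c1.png

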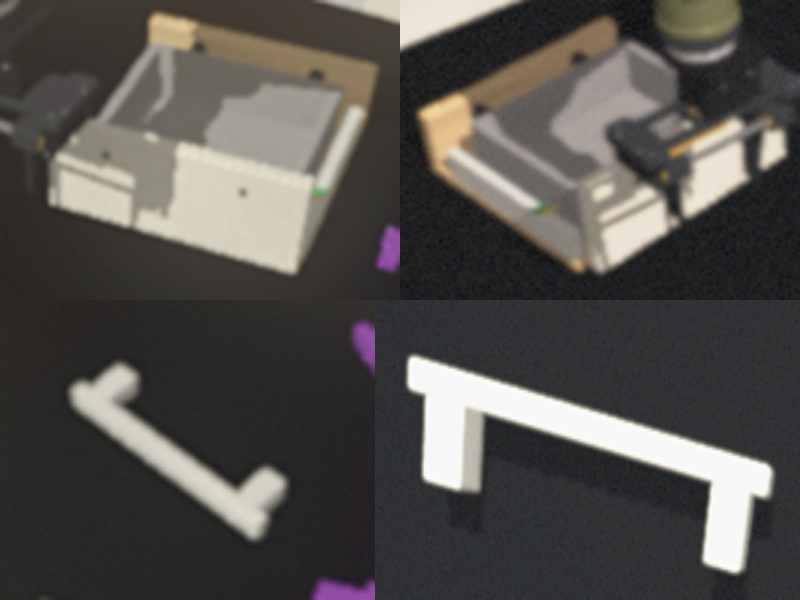

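The crops show both holes in the side view, at about (270,127) and (315.5,139). The handle lies cleanly on the counter with its bar top centre near (0.503,0.107).

```bash
python3 - <<'E'
from h import *
S=np.load("pics/side0.npy");C=cam("side")
g=cv2.cvtColor(S,cv2.COLOR_RGB2GRAY).astype(float)
P=[]
for u0,v0 in((270.2,126.5),(315.5,139)):
    u,v=int(round(u0)),int(round(v0));w=g[v-4:v+5,u-4:u+5]
    d=np.clip(np.median(w)-15-w,0,None);yy,xx=np.mgrid[v-4:v+5,u-4:u+5]
    p=((d*xx).sum()/d.sum(),(d*yy).sum()/d.sum());P.append(onz(C,*p,.12)[:2]);print(p,P[-1])
a,b=P;t=b-a;L=np.linalg.norm(t);m=(a+b)/2
print("dist",L,"mid",m,"ang of holes line",np.degrees(np.arctan2(t[1],t[0])))
# check corners of front top: predicted
t/=L;n=np.array([t[1],-t[0]]);n=n if n[1]<0 else -n
print("front x",n,"yaw",np.degrees(np.arctan2(n[1],n[0])))
for s in(-.15,.15):print("pred top corner px",proj(C,[*(m+s*t),.15]),"scene",proj(cam("scene"),[*(m+s*t),.15]))
# handle check in side/scene
h=np.array([.5034,.1069]);hx=np.array([-.207,-.978]);hy=np.array([.978,-.207])
for s in(-.1,.1):print("handle end px",proj(C,[*(h+s*hy),.02]),proj(cam("scene"),[*(h+s*hy),.02]))
E
```

```text
(np.float64(269.6625), np.float64(126.3)) [ 0.62879626 -0.18340666]
(np.float64(315.2773109243698), np.float64(138.7689075630252)) [ 0.46984766 -0.20005964]
dist 0.15981858834072457 mid [ 0.54932196 -0.19173315] ang of holes line -174.018966065839
front x [ 0.10419925 -0.99455644] yaw -84.01896606583901
pred top corner px [250.47644461 113.88868728] scene [161.04041611 171.97565992]
pred top corner px [337.87531231 137.23918035] scene [225.54522709 133.43868456]
handle end px [284.47977657 238.04807652] [287.94822389 207.11668777]
handle end px [234.93738005 202.33673129] [236.2245659  228.05154895]
```

```bash
python3 -m pendant '0 0 7 -0.03 0.02 0 -1;0 0 14 -0.06 0.04 0 -1;0 0 21 -0.09 0.065 0 -1;0 0 28 -0.12 0.09 0 -1;0 0 35 -0.147 0.107 0 -1;0 0 42 -0.147 0.107 -0.02 -1;0 0 49 -0.147 0.107 -0.04 -1;0 0 56 -0.147 0.107 -0.06 -1;0 0 63 -0.147 0.107 -0.08 -1;0 0 70 -0.147 0.107 -0.1 -1;0 0 77 -0.147 0.107 -0.12 -1;0 0 78 -0.147 0.107 -0.13 -1;0 0 78 -0.147 0.107 -0.13 -1;0 0 78 -0.147 0.107 -0.13 -1'
python3 - <<'E'
from h import *
o=get_obs();print(np.round(o["ee_pos"],4),np.round(np.degrees(o["tcp_rot"]),2),o["force"])
W=capture("wrist");S=capture("side");np.save("pics/w1.npy",W);np.save("pics/s1.npy",S)
C=cam("wrist",o)
V=cv2.resize(W,(512,384)).copy()
h=np.array([.5034,.1069]);hx=np.array([-.207,-.978]);hy=np.array([.978,-.207])
for a in(-.006,.006):
  p=[proj(C,[*(h+a*hx+s*hy),.02]).astype(int) for s in(-.1,0.1)]
  cv2.line(V,tuple(map(int,p[0])),tuple(map(int,p[1])),(255,0,0),1)
cv2.imwrite("pics/w1.png",cv2.cvtColor(V,cv2.COLOR_RGB2BGR))
E
```

```text
clock: 1.32
ee_pos: [0.5029, 0.107, 0.1036]
tcp_rot: [-3.141, -0.001, 2.929]
force: [0.4, -0.5, 0.3]
grip_width: 0.997
grip_force: 0.0
[0.5029 0.107  0.1036] [-1.7999e+02 -4.0000e-02  1.6784e+02] [ 0.44559713 -0.53451566  0.33934417]
```

View pics/w1.png

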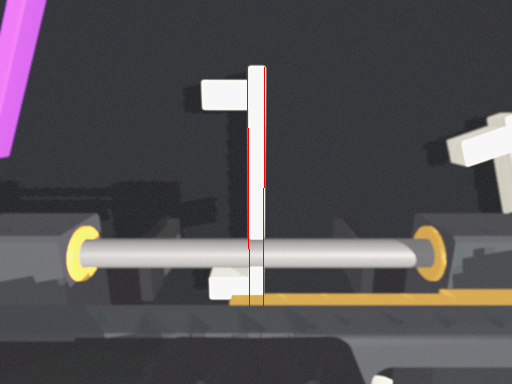

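The predicted bar edges (red) sit exactly on the bar, columns 248-266, centred between the fingers. I can descend and grip.

```bash
python3 -m pendant '0 0 0 0 0 -0.04 -1;0 0 0 0 0 -0.07 -1;0 0 0 0 0 -0.085 -1;0 0 0 0 0 -0.09 -1;0 0 0 0 0 -0.09 -1;0 0 0 0 0 -0.09 1;0 0 0 0 0 -0.09 1;0 0 0 0 0 -0.09 1;0 0 0 0 0 -0.09 1;0 0 0 0 0 -0.09 1;0 0 0 0 0 -0.09 1;0 0 0 0 0 -0.09 1;0 0 0 0 0 -0.09 1;0 0 0 0 0 -0.09 1' 40
```

```text
clock: 2.58
ee_pos: [0.503, 0.1069, 0.0136]
tcp_rot: [3.142, -0.0, 2.932]
force: [0.5, -0.2, 0.6]
grip_width: 0.406
grip_force: 0.0
```

```bash
python3 -m pendant '0 0 0 0 0 0 1;0 0 0 0 0 0 1;0 0 0 0 0 0 1;0 0 0 0 0 0 1;0 0 0 0 0 0 1;0 0 0 0 0 0 1;0 0 0 0 0 0 1;0 0 0 0 0 0 1;0 0 0 0 0 0 1;0 0 0 0 0 0 1'
```

```text
clock: 3.42
ee_pos: [0.503, 0.107, 0.0136]
tcp_rot: [3.142, 0.0, 2.932]
force: [-0.5, -0.4, -0.9]
grip_width: 0.134
grip_force: 40.0
```

```bash
python3 -m pendant '0 0 0 0 0 0.03 1;0 0 0 0 0 0.06 1;0 0 4 0 0 0.09 1;0 0 8 0.005 -0.02 0.11 1;0 0 12 0.01 -0.05 0.11 1;0 0 16 0.015 -0.08 0.11 1;0 0 18 0.02 -0.11 0.11 1;0 0 18 0.025 -0.14 0.11 1;0 0 18 0.03 -0.17 0.11 1;0 0 18 0.034 -0.195 0.11 1;0 0 18 0.037 -0.21 0.11 1;0 0 18 0.038 -0.219 0.11 1;0 0 18 0.038 -0.219 0.11 1;0 0 18 0.038 -0.219 0.11 1;0 0 18 0.038 -0.219 0.11 1'
python3 - <<'E'
from h import *
o=get_obs();print(np.round(o["ee_pos"],4),np.round(np.degrees(o["tcp_rot"]),2),o["force"])
W=capture("wrist");S=capture("side");N=capture("scene");np.save("pics/w2.npy",W);np.save("pics/s2.npy",S);np.save("pics/n2.npy",N)
C=cam("wrist",o);Cs=cam("side");yaw=o["tcp_rot"][2]-np.radians(270)
hx=np.array([np.cos(yaw),np.sin(yaw)]);hy=np.array([-hx[1],hx[0]]);h=o["ee_pos"][:2];zt=o["ee_pos"][2]-.0036+.01
for s in(.08,-.08):
  print("foot top edge pred wrist",[proj(C,[*(h+.04*hx+(s+d)*hy),zt]).round(1).tolist() for d in(-.01,.01)],"side",[proj(Cs,[*(h+.04*hx+(s+d)*hy),zt]).round(1).tolist() for d in(-.01,.01)])
a=cv2.resize(S[60:180,230:390],(533,400),interpolation=cv2.INTER_CUBIC)
w=cv2.resize(W,(267,200));n=cv2.resize(N[100:220,80:240],(267,200))
cv2.imwrite("pics/c2.png",cv2.cvtColor(np.hstack([a,np.vstack([w,n])]),cv2.COLOR_RGB2BGR))
E
```

```text
clock: 4.67
ee_pos: [0.5409, -0.11, 0.1234]
tcp_rot: [3.14, -0.0, -3.035]
force: [-0.1, 0.3, -1.4]
grip_width: 0.137
grip_force: 40.0
[ 0.5409 -0.11    0.1234] [ 1.7993e+02 -2.0000e-02 -1.7387e+02] [-0.08152982  0.33625066 -1.38882745]
foot top edge pred wrist [[185.8, 361.3], [187.7, 389.6]] side [[267.3, 132.2], [261.7, 130.7]]
foot top edge pred wrist [[165.6, 60.3], [168.7, 107.2]] side [[314.3, 145.3], [308.3, 143.6]]
```

View pics/c2.png

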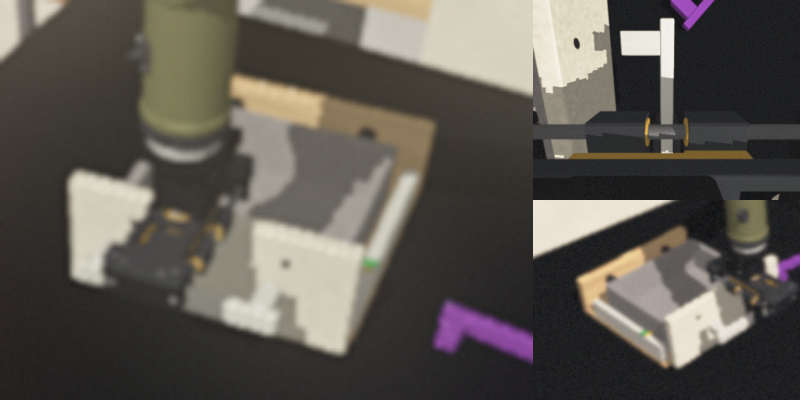

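The wrist view shows the far hole at about (84,82) in full-resolution pixels. The foot's end face is at (168,60-107), as predicted. The side view shows the other hole at about (316,139). I'll measure the hole from the wrist view.

```bash
python3 - <<'E'
from h import *
o=get_obs();C=cam("wrist",o)
W=np.load("pics/w2.npy");g=cv2.cvtColor(W,cv2.COLOR_RGB2GRAY)
m=(g[60:105,65:105]<90).astype(np.uint8)
n,l,st,ce=cv2.connectedComponentsWithStats(m)
for i in range(1,n):
  if st[i,4]>15:
    p=ce[i]+[65,60];X=onz(C,*p,.12);print(p,st[i],X.round(4))
cv2.imwrite("pics/c3.png",cv2.resize(cv2.cvtColor(W[0:260,0:260],cv2.COLOR_RGB2BGR),(600,600),interpolation=cv2.INTER_CUBIC))
# side: hole b again
S=np.load("pics/s2.npy");gs=cv2.cvtColor(S,cv2.COLOR_RGB2GRAY).astype(float);w=gs[135:144,311:321]
d=np.clip(np.median(w)-15-w,0,None);yy,xx=np.mgrid[135:144,311:321];p=((d*xx).sum()/d.sum(),(d*yy).sum()/d.sum())
print("side b",p,onz(cam("side"),*p,.12).round(4))
yaw=o["tcp_rot"][2]-np.radians(270);hx=np.array([np.cos(yaw),np.sin(yaw)]);hy=np.array([-hx[1],hx[0]])
for s in(.08,-.08):print("foot",(o["ee_pos"][:2]+.04*hx+s*hy).round(4))
print("hx",hx)
E
```

```text
[83.40277778 83.01388889] [ 14  14  10  19 144] [ 0.469  -0.2016  0.12  ]
side b (np.float64(315.26666666666665), np.float64(138.77083333333334)) [ 0.4699 -0.2     0.12  ]
foot [ 0.6249 -0.1416]
foot [ 0.4658 -0.1587]
hx [ 0.10690381 -0.99426937]
```

View pics/c3.png

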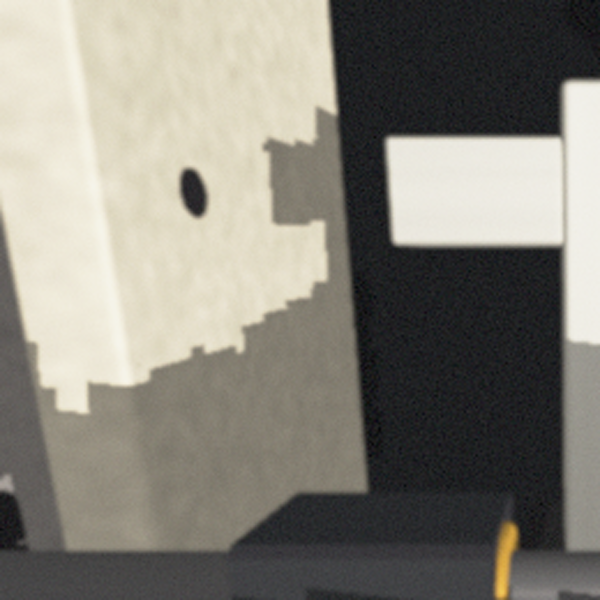

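```bash
python3 -m pendant '0 0 0 0.001 -0.01 0 1;0 0 0 0.002 -0.02 0 1;0 0 0 0.003 -0.028 0 1;0 0 0 0.003 -0.033 0 1;0 0 0 0.004 -0.036 0 1;0 0 0 0.004 -0.038 0 1;0 0 0 0.004 -0.039 0 1;0 0 0 0.004 -0.04 0 1;0 0 0 0.004 -0.04 0 1;0 0 0 0.004 -0.04 0 1'
python3 - <<'E'
from h import *
o=get_obs();C=cam("wrist",o);print(o["ee_pos"],o["force"],np.degrees(o["tcp_rot"]))
W=capture("wrist");np.save("pics/w3.npy",W)
cv2.imwrite("pics/c4.png",cv2.resize(cv2.cvtColor(W[0:260,0:260],cv2.COLOR_RGB2BGR),(600,600),interpolation=cv2.INTER_CUBIC))
E
```

```text
clock: 5.65
ee_pos: [0.545, -0.1517, 0.1236]
tcp_rot: [3.141, 0.0, -3.036]
force: [1.0, -0.1, -2.0]
grip_width: 0.132
grip_force: 40.0
[ 0.54502272 -0.15165478  0.12358278] [ 1.00047295 -0.09148172 -1.99683127] [ 1.79984387e+02  8.24193456e-04 -1.73972839e+02]
```

View pics/c4.png

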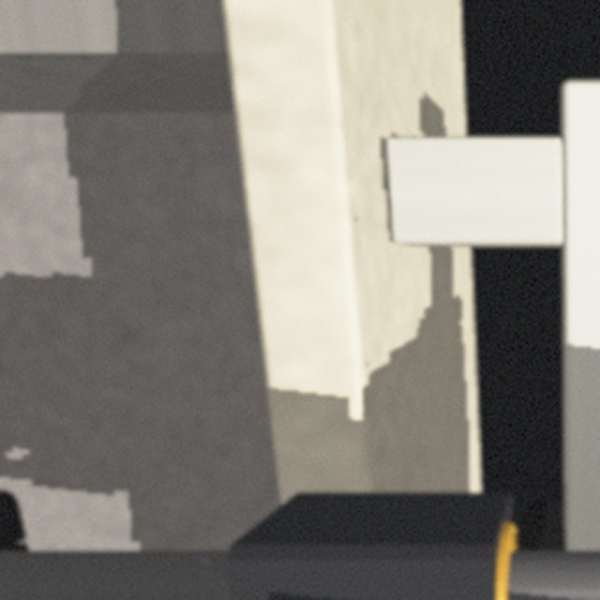

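The foot now covers its hole, which is no longer visible, and sits about 1 mm off the face. I'll push along the front's x.

```bash
python3 -m pendant '0 0 0 0 -0.001 0 1;0 0 0 0 -0.002 0 1;0 0 0 0 -0.003 0 1;0 0 0 0 -0.004 0 1;0 0 0 0.0005 -0.005 0 1;0 0 0 0.0005 -0.006 0 1;0 0 0 0.001 -0.007 0 1;0 0 0 0.001 -0.008 0 1;0 0 0 0.001 -0.009 0 1;0 0 0 0.001 -0.01 0 1;0 0 0 0.001 -0.01 0 1;0 0 0 0.001 -0.01 0 1'
```

```text
clock: 6.7
ee_pos: [0.5459, -0.1609, 0.1235]
tcp_rot: [3.14, -0.0, -3.036]
force: [-1.9, 5.0, 1.2]
grip_width: 0.138
grip_force: 40.0
```

```bash
python3 -m pendant '0 0 0 0 -0.001 0 1;0 0 0 0 -0.002 0 1;0 0 0 0 -0.003 0 1;0 0 0 0 -0.004 0 1;0 0 0 0.0005 -0.005 0 1;0 0 0 0.0005 -0.006 0 1;0 0 0 0.0005 -0.006 0 1;0 0 0 0.0005 -0.006 0 1;0 0 0 0.0005 -0.006 0 1'
python3 - <<'E'
from h import *
F=[];
for i in range(6):
    S=capture("side");o=get_obs();F.append(o["force"])
print(np.mean(F,0),np.std(F,0),o["ee_pos"],np.degrees(o["tcp_rot"]))
N=capture("scene");W=capture("wrist")
for n,i in(("s4",S),("n4",N),("w4",W)):np.save(f"pics/{n}.npy",i)
a=cv2.resize(S[90:180,290:380],(400,400),interpolation=cv2.INTER_CUBIC);b=cv2.resize(N[140:210,110:180],(400,400),interpolation=cv2.INTER_CUBIC)
a0=cv2.resize(np.load("pics/s2.npy")[90:180,290:380],(200,200),interpolation=cv2.INTER_CUBIC);b0=cv2.resize(np.load("pics/n2.npy")[140:210,110:180],(200,200),interpolation=cv2.INTER_CUBIC)
w=cv2.resize(W[0:256,0:256],(200,200))
cv2.imwrite("pics/c5.png",cv2.cvtColor(np.vstack([np.hstack([a,b]),np.hstack([a0,w,b0,w*0])]),cv2.COLOR_RGB2BGR))
E
```

```text
clock: 7.45
ee_pos: [0.5464, -0.1651, 0.1235]
tcp_rot: [3.138, -0.001, -3.035]
force: [-2.4, 8.0, 0.4]
grip_width: 0.132
grip_force: 40.0
[-2.14585703  8.27609246  1.09016905] [0.19509284 0.50426032 0.45889497] [ 0.5463566  -0.16516893  0.12346864] [ 1.79784676e+02 -4.46020726e-02 -1.73899032e+02]
```

View pics/c5.png

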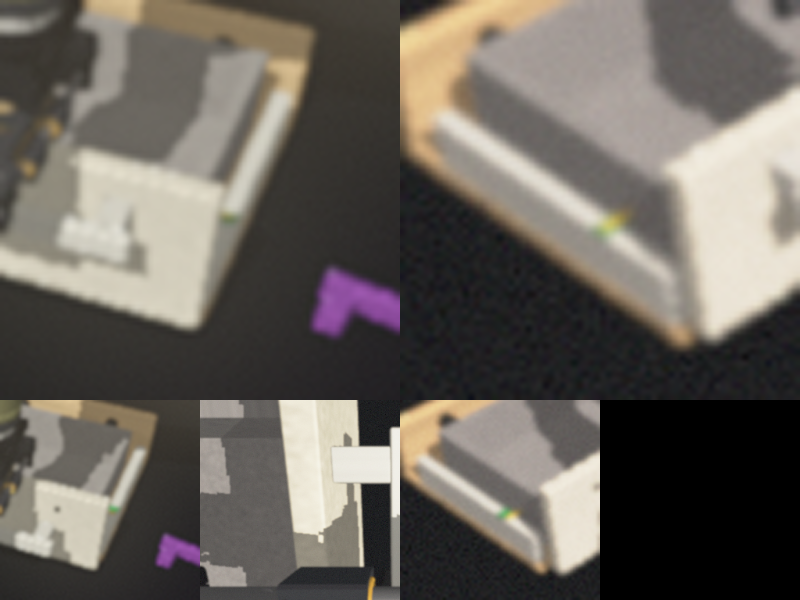

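The yellow pointer has moved just into the green strip, at about (147,179) in the scene view. The force is about 8.5 N, so another 2 mm or so and then hold.

```bash
python3 -m pendant '0 0 0 0 -0.001 0 1;0 0 0 0 -0.002 0 1;0 0 0 0 -0.0025 0 1;0 0 0 0 -0.0025 0 1;0 0 0 0 -0.0025 0 1;0 0 0 0 -0.0025 0 1'
python3 - <<'E'
from h import *
F=[]
for i in range(12):
    S=capture("side");o=get_obs();F.append(o["force"])
print(np.mean(F,0),o["ee_pos"],np.degrees(o["tcp_rot"]),o["clock"])
def pt(im,C):pass
N=capture("scene");W=capture("wrist");C=cam("wrist",o)
# drawer motion: front outer/top line seen by wrist, before and now
np.save("pics/w5.npy",W)
a=cv2.resize(N[160:200,125:165],(400,400),interpolation=cv2.INTER_CUBIC);w=cv2.resize(W[0:256,0:256],(400,400))
cv2.imwrite("pics/c6.png",cv2.cvtColor(np.hstack([a,w]),cv2.COLOR_RGB2BGR))
E
```

```text
clock: 8.35
ee_pos: [0.5466, -0.1669, 0.1235]
tcp_rot: [3.137, -0.001, -3.035]
force: [-1.2, 9.8, 0.6]
grip_width: 0.133
grip_force: 40.0
[-1.92689762  9.32295328  1.32171666] [ 0.54655761 -0.16690864  0.12350598] [ 1.79735017e+02 -2.82879191e-02 -1.73874142e+02] 8.95
```

View pics/c6.png

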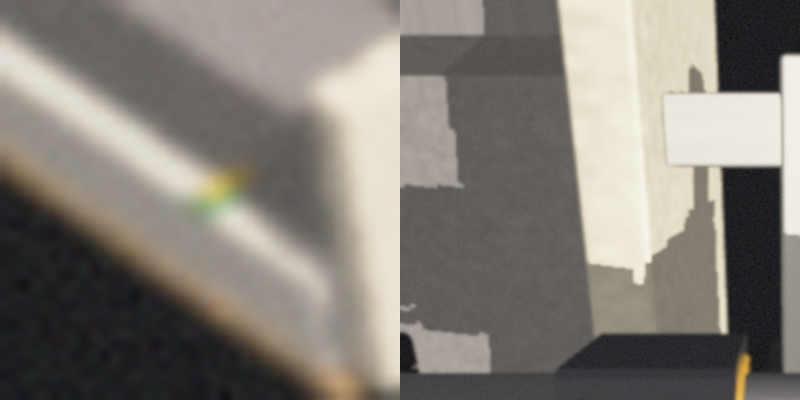

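The pointer is inside the green strip and the foot is seated over its hole at 9.5 N. I'll add a small nudge and hold for over two seconds.

```bash
python3 -m pendant '0 0 0 0 -0.0007 0 1;0 0 0 0 -0.0007 0 1;0 0 0 0 -0.0007 0 1;0 0 0 0 -0.0007 0 1;0 0 0 0 -0.0007 0 1;0 0 0 0 -0.0007 0 1;0 0 0 0 -0.0007 0 1;0 0 0 0 -0.0007 0 1;0 0 0 0 -0.0007 0 1;0 0 0 0 -0.0007 0 1;0 0 0 0 -0.0007 0 1;0 0 0 0 -0.0007 0 1;0 0 0 0 -0.0007 0 1;0 0 0 0 -0.0007 0 1;0 0 0 0 -0.0007 0 1;0 0 0 0 -0.0007 0 1;0 0 0 0 -0.0007 0 1;0 0 0 0 -0.0007 0 1;0 0 0 0 -0.0007 0 1;0 0 0 0 -0.0007 0 1'
python3 -m pendant '0 0 0 0 0 0 1;0 0 0 0 0 0 1;0 0 0 0 0 0 1;0 0 0 0 0 0 1;0 0 0 0 0 0 1;0 0 0 0 0 0 1;0 0 0 0 0 0 1;0 0 0 0 0 0 1;0 0 0 0 0 0 1;0 0 0 0 0 0 1;0 0 0 0 0 0 1;0 0 0 0 0 0 1;0 0 0 0 0 0 1;0 0 0 0 0 0 1;0 0 0 0 0 0 1;0 0 0 0 0 0 1'
python3 - <<'E'
from h import *
F=[]
for i in range(8):
    capture("side");F.append(get_obs()["force"])
print(np.mean(F,0),get_obs()["clock"],get_obs()["ee_pos"])
E
```

```text
clock: 10.72
ee_pos: [0.5466, -0.1674, 0.1235]
tcp_rot: [3.137, -0.0, -3.035]
force: [-2.1, 10.0, 1.1]
grip_width: 0.135
grip_force: 40.0
clock: 12.05
ee_pos: [0.5466, -0.1674, 0.1235]
tcp_rot: [3.137, -0.0, -3.034]
force: [-1.8, 9.1, 1.2]
grip_width: 0.137
grip_force: 40.0
[-1.86050975 10.17645832  1.20885887] 12.45 [ 0.54661024 -0.16737582  0.12350695]
```

```bash
python3 -c "
from cell import *
print(job_done())"
```

```text
the job is handed in; nothing more can be done
None
```

The long handle is up against the drawer front and held at about 10 N for over 3 s, the drawer about 14 mm back with the one pointer I could see in its green strip; one foot was seen covering its hole, the other placed by measurement only, and the job is handed in still gripping and pushing.

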